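# Refit the axle of the texture roller

## Task

Put the axle back into the clay texture roller: pick it up by its square brass handle and slide its shaft from the right-hand side through the near green ear, the wooden drum and the far green ear, until the handle's shoulder is fully home against the near ear, then let go. The fork was clamped somewhere along its cross slide, so feel for the hole and work gently: never press the axle against the roller stand harder than 25 N, and leave the slip jar and the water cup standing where they are.

Things in the scene. Friction and masses are not known exactly. Their poses are not given: they have to be found in the camera images.
- stand: Fixed base of the roller stand: dark wooden board 160 (x) x 84 (y) x 12 mm with two steel rails along x. Origin: centre of its underside on the table, z up; y is the way the axle goes in, roughly to the robot's left (stand turned at most 0.35 rad). The green fork on the rails is clamped immovably, but anywhere from -24 to +24 mm along x: this offset is NOT measured, find it by touch or sight.
- near_ear (a point): Stand y = -45 mm, z = 62 mm, x = 0, stand's axes: where the near ear's hole would be if the fork stood at the slide's middle; the true hole lies up to 24 mm off along +-x. The fork's near ear is an upright plate 44 mm wide (x, the hole in its middle), from z = 26 to 86 mm, y = -45 to -33 mm; round through hole of 14 mm diameter, no lead-in.
- far_ear (a point): Stand y = +33 mm, z = 62 mm, x = 0: as near_ear, for the identical far ear (y +33 to +45 mm), which is in line with the near one and has the same offset along x. Between the ears (y -30 to +30 mm) a wooden drum of 50 mm diameter with a bore of 17 mm rests in the fork on the same axis; it stays there and turns freely. The fork's bed is 50 x 90 mm, z = 18 to 26 mm.
- axle_grip (a point): Centre of the axle's square brass handle (24 x 24 mm, 50 mm long, held across its flat sides). The axle lies loose on the table right of the stand, its axis 12 mm up; 110 to 225 g, centre of mass inside the handle about 12 mm behind the shoulder. Axes: y from handle to tip, z up as it lies.
- axle_shoulder (a point): Front face of the brass handle on the axle's axis, where the steel shaft (12 mm diameter, 105 mm long) begins, 25 mm ahead of the handle's centre. Same axes as axle_grip. Home: this face against the near ear, at stand y = -45 mm.
- axle_tip (a point): Free end of the steel shaft, 105 mm ahead of the shoulder; the last 2 mm taper to 10 mm diameter. Same axes as axle_grip.
- slip_jar_mid (a point): Half-way up a white screw-lid jar with green lid, 58 mm diameter, 75 mm tall, standing loose behind the work. A bystander.
- water_cup_mid (a point): Half-way up a pale plastic cup, 71 mm diameter, 73 mm tall, standing loose behind the stand. A bystander.
Things that resemble listed ones, but are neither listed nor needed, are in the scene too. What is shaped like the part that bears axle_grip but purple is not meant.

How it is judged:
By the outcome, as a careful person would: the job done as asked, in the order asked, and still so for the second after the job is handed in, with the robot touching nothing.
It also fails if it takes over 58 s, if anything falls off the work surface, if the arm or the gripper's body presses on something with over 40 N, if the wrist force passes 120 N, or if a joint passes its speed limit or range.

## Robot

A 6-joint arm with a two-finger parallel gripper is mounted at the origin on a cart in front of the work surface, level with it; the furniture and walls round the work are solid. World frame = base frame: x ahead of the robot, y to its left, z up, the work surface at z = 0. Lengths are in mm, angles in rad, forces in N, time in s.
With the tool pointing down it reaches from about 350 to 775 mm from the base axis. Payload 7.3 kg.
Tool frame: the origin (TCP) lies at the centre of the arm's flange, where the gripper is bolted on; the fingertips stand 178 mm ahead of it and the grasp point (between the pads) lies 159 mm ahead of it; z points along the fingers, y is the direction in which the jaws open and shut (so a half turn about z gives the same grasp; the last joint's range is limited). The gripper opens to 92 mm and grips with 3 to 60 N. Pads are 19 mm wide; open, the fingers measure 130 mm over their backs; the gripper's body (75 mm by 190 mm) begins 47 mm behind the grasp point.
Start: joints at [1.111, 0.342, 1.524, -0, 1.275, -0.146], TCP at [162.033, 499.373, 404.741] pointing down, gripper open.
Joint ranges: [-2.53, 2.53], [-0.77, 2.02], [0.04, 2.7], [-1, 4.14], [0.28, 2.66], [-3.11, 3.11]. Speed limits (rad/s): [2.57, 2.57, 3.14, 3.14, 3.14, 3.14].

## Interface

Orientations are given as [roll, pitch, yaw] about the fixed x, y, z axes, in that order (R = Rz(yaw) Ry(pitch) Rx(roll)).
In Python, from plant import get_obs, capture, close_job gives the robot as it stands. The module is installed in compiled form; this text tells all that it offers.
- The arm moves only by the shell command python3 -m pendant 'ROWS'. ROWS is JSON, a list of rows, each a list of 3 entries, a list of its own where there are three numbers: the shift along the tool's x, y, z in m, then the turn, a rotation vector about the tool's x, y, z in rad, then the finger opening in m, from 0 to 0.0918. In form: [[[tx, ty, tz], [wx, wy, wz], fingers], ...]. A call has 1 to 10 rows; each row is the pose to reach, as a shift and turn from the pose commanded when the call began, along the tool's axes at that moment; what a row does not reach only later rows make up. A row lasts 1/12 s, in which the tool goes at most 41.7 mm and 7.16 degrees, less where a joint would pass 70% of its speed; a pose out of reach is approached as far as the arm can. A call with a gripper value outside its range is refused whole. The fingers move at their own pace and stop on an object; the grip force is fixed at half the most. Time passes only in rows, so rows that repeat a pose let the fingers close. It gives the time, the measured TCP pose, the force and the opening at its end, in the units of the state.
- get_obs(): the state, without advancing time (a new reading comes with each control period).
- capture(name): name is "side" or "top"; returns a dict with "color" (384x512x3 uint8, red, green, blue), "mtx" (3x3 intrinsics, pixels), "rvec" (rotation vector, rad) and "tvec" (3), from world to camera coordinates, as OpenCV has them. Camera axes: x right, y down, z forward; pixel columns grow to the right and rows downward; lengths in mm; the calibration is good to about 2 mm. A picture is of the moment at which its call begins. There is no depth.
- close_job(): hands the job in, once; it reports no verdict.
The state is a dict: "time": time; "joint_positions": joint angles; "dq": joint speeds; "tau": joint torques, N m; "tool_pos": TCP position; "tcp_rot": TCP orientation; "contact_force": force on the tool from outside, world axes, zero at the start; "moment": the same for the moment, N m; "grip_width": finger opening in mm.
Only numpy, scipy, OpenCV 4.12 (cv2) and the standard library are available. Lean on these libraries where they do the work, as an engineer would, in place of code of your own. Each camera call takes 0.05 s, during which the arm holds its last target. There are 200 camera calls.

## Working session

There is one attempt and no reset: what is moved stays moved. The work goes in short steps, Python scripts to look and compute and a shell command to move; the robot and the scene stay as the last step left them, time stands still between calls to the robot, and variables do not carry over. Pictures are saved under pics/ and viewed, about 8 in all and at most 12, crops included, and the job is handed in when it is done.

```bash
mkdir -p pics; cat > h.py <<'E'
import numpy as np, cv2
from plant import get_obs, capture
def cam(n):
    c=capture(n); c['R']=cv2.Rodrigues(np.array(c['rvec'],float))[0]; c['t']=np.array(c['tvec'],float).ravel(); return c
def ray(c,u,v):
    d=c['R'].T@np.linalg.inv(c['mtx'])@np.array([u,v,1.]); return -c['R'].T@c['t'], d/np.linalg.norm(d)
def onz(c,u,v,z):
    o,d=ray(c,u,v); return o+d*(z-o[2])/d[2]
def proj(c,P):
    return cv2.projectPoints(np.array(P,float).reshape(-1,3),np.array(c['rvec'],float),c['t'],np.array(c['mtx']),None)[0].reshape(-1,2)
def save(n,img): cv2.imwrite('pics/'+n,cv2.cvtColor(img,cv2.COLOR_RGB2BGR))
E
python3 - <<'E'
from h import *
o=get_obs(); print(o)
for n in('side','top'):
    c=cam(n); save(n+'0.png',c['color']); print(n,c['mtx'],-c['R'].T@c['t'],c['R'])
    np.savez(n+'0.npz',**{k:np.array(v) for k,v in c.items()})
E
```

```text
{'time': 0.0, 'joint_positions': array([ 1.11095975e+00,  3.42716263e-01,  1.52501702e+00, -1.25020687e-05,
        1.27536395e+00, -1.46008104e-01]), 'dq': array([ 4.01347672e-04,  4.38353348e-05,  5.34405666e-04, -8.81507633e-04,
        7.37592206e-04, -2.53833376e-03]), 'tau': array([ 1.07210446e-03, -4.31241131e+01, -2.44225788e+01,  7.18824542e-02,
        5.58572123e-02, -1.28434071e-04]), 'tool_pos': array([161.9940436 , 499.24383314, 404.04809792]), 'tcp_rot': array([-3.14010234e+00, -2.07073205e-04,  2.82776768e+00]), 'contact_force': array([ 0.17431152,  0.00098005, -0.76471638]), 'moment': array([-0.03756638,  0.02683096,  0.02968235]), 'grip_width': 91.96546962541932}
side [[383.93408009   0.         260.78988825]
 [  0.         383.93408009 186.36740933]
 [  0.           0.           1.        ]] [506.43693245 798.44983319 688.82262991] [[-0.99102693 -0.13292805  0.01399164]
 [-0.08296392  0.52967501 -0.8441335 ]
 [ 0.10479799 -0.83771983 -0.53595043]]
top [[422.42757719   0.         255.42663275]
 [  0.         422.42757719 189.21018701]
 [  0.           0.           1.        ]] [ 488.45587103 -177.49186155 1209.2110841 ] [[-0.02711997 -0.99946432  0.01831906]
 [-0.99296385  0.02482134 -0.11578724]
 [ 0.11527051 -0.02133031 -0.99310509]]
```

View pics/side0.png

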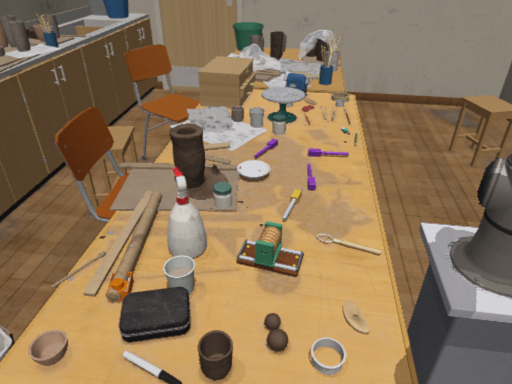

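View pics/top0.png

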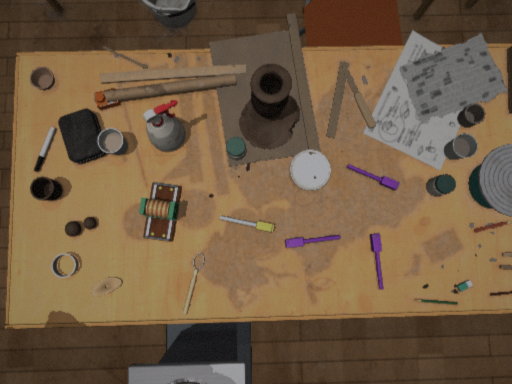

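The side view shows the stand at about (270,257) and a brass-handled axle at (292,204). In the top view the stand is at (162,210) and the axle runs from its yellow handle at (264,226) to its tip at (221,218). There are purple lookalikes at (375,177), (310,241) and (377,260). Only the brass one fits the description, so I'll confirm it in an enlarged crop.

```bash
python3 - <<'E'
from h import *
out=[]
for n,(x0,y0,w,h) in (('top',(130,170,160,90)),('side',(225,180,100,100))):
    c=dict(np.load(n+'0.npz')); im=c['color']; hsv=cv2.cvtColor(im,cv2.COLOR_RGB2HSV)
    cr=im[y0:y0+h,x0:x0+w]; s=780//w if n=='top' else 5
    save(n+'crop.png',cv2.resize(cr,None,fx=s if n=='side' else 4,fy=s if n=='side' else 4,interpolation=cv2.INTER_CUBIC))
    out.append(cv2.imread('pics/'+n+'crop.png'))
    m=cv2.inRange(hsv,(22,130,120),(34,255,255)); m[:, :x0]=0; m[:,x0+w:]=0; m[:y0]=0; m[y0+h:]=0
    k,l,st,ce=cv2.connectedComponentsWithStats(m)
    print(n,[(st[i],ce[i].round(1)) for i in range(1,k) if st[i][4]>25])
W=max(a.shape[1] for a in out); 
a,b=out; b=cv2.resize(b,(240,240)); 
cv2.imwrite('pics/crop1.png',out[0]); 
cv2.imwrite('pics/crop2.png',out[1])
E
python3 -c "
import cv2,numpy as np
a=cv2.imread('pics/crop1.png');b=cv2.imread('pics/crop2.png')
print(a.shape,b.shape)
a=cv2.resize(a,(480,270));b=cv2.resize(b,(320,320))
o=np.zeros((330,800,3),np.uint8);o[:270,:480]=a;o[:320,480:]=b;cv2.imwrite('pics/crop.png',o)"
```

```text
top []
side [(array([291, 190,  10,   8,  51], dtype=int32), array([295.8, 193.3]))]
(360, 640, 3) (500, 500, 3)
```

View pics/crop1.png

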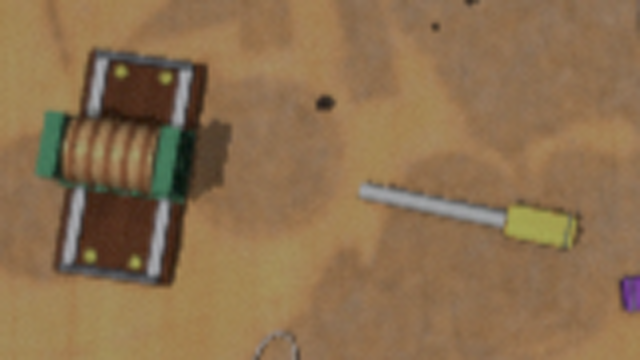

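View pics/crop2.png

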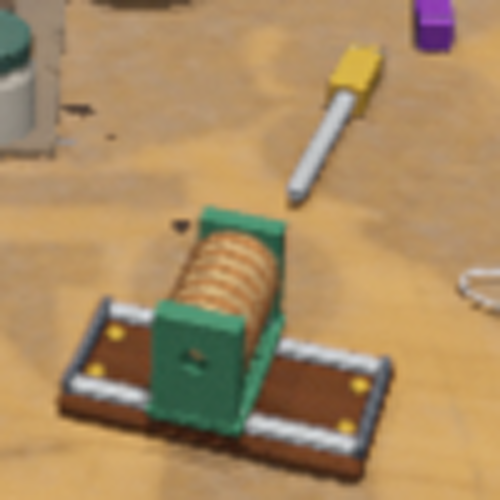

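The crops confirm it: a brass square handle with a steel shaft, handle centre at about (265,226) in the top image. The stand is also clear, with green ears. Next I'll measure both.

```bash
cat > m.py <<'E'
from h import *
def comps(m,amin=15):
    cs,_=cv2.findContours(m,cv2.RETR_EXTERNAL,cv2.CHAIN_APPROX_NONE)
    return [k for k in cs if cv2.contourArea(k)>amin]
c=dict(np.load('top0.npz')); im=c['color']; hsv=cv2.cvtColor(im,cv2.COLOR_RGB2HSV)
print('hsv handle',hsv[226,264],'shaft',hsv[220,235],'ear',hsv[210,172],hsv[206,177],'far',hsv[206,142],'board',hsv[190,163])
def box(m,x0,y0,x1,y1,z,name):
    mm=np.zeros_like(m); mm[y0:y1,x0:x1]=m[y0:y1,x0:x1]
    for k in comps(mm):
        r=cv2.minAreaRect(k); p=cv2.boxPoints(r)
        P=np.array([onz(c,u,v,z)[:2] for u,v in p]); C=onz(c,*r[0],z)
        print(name,'px',np.round(r[0],1),np.round(r[1],1),'world c',C[:2].round(1)); print(P.round(1).tolist())
box(cv2.inRange(hsv,(24,120,110),(36,255,255)),245,210,285,245,24,'handle')
box(cv2.inRange(hsv,(0,0,120),(180,70,255)),215,205,262,235,12,'shaft')
box(cv2.inRange(hsv,(65,80,0),(95,255,255)),130,185,185,230,86,'green')
V=hsv[...,2]
print('V rows'); 
for y in (200,206,212): print(y,[(x,*hsv[y,x]) for x in range(166,182)])
# board corners by eye (crop/4)
for p in ((95,50),(205,65),(172,284),(57,270)):
    u,v=p[0]/4+130,p[1]/4+170; print('board',onz(c,u,v,12)[:2].round(1))
s=dict(np.load('side0.npz'))
E
python3 m.py
```

```text
hsv handle [ 29 128 163] shaft [110   5 165] ear [ 73 107 114] [ 76 134  21] far [ 73 110 118] board [ 10 162  74]
handle px [264.7 225.9] [16.7  8.2] world c [ 521.9 -226.1]
[[515.9, -200.8], [538.3, -205.9], [528.0, -251.5], [505.6, -246.2]]
shaft px [237.8 221. ] [36.9  3.7] world c [ 538.2 -150.9]
[[545.2, -99.0], [555.4, -101.3], [531.2, -202.8], [521.1, -200.4]]
green px [172.5 210.3] [ 7.5 17. ] world c [567.9  19.8]
[[547.6, 33.1], [591.9, 26.1], [588.3, 6.4], [544.0, 13.5]]
green px [142.3 205.5] [ 4.4 15.3] world c [582.9  99.5]
[[564.1, 108.5], [604.0, 102.0], [601.8, 90.4], [561.9, 96.9]]
V rows
200 [(166, np.uint8(14), np.uint8(181), np.uint8(48)), (167, np.uint8(12), np.uint8(181), np.uint8(48)), (168, np.uint8(12), np.uint8(151), np.uint8(49)), (169, np.uint8(12), np.uint8(188), np.uint8(46)), (170, np.uint8(11), np.uint8(146), np.uint8(54)), (171, np.uint8(13), np.uint8(156), np.uint8(67)), (172, np.uint8(6), np.uint8(50), np.uint8(71)), (173, np.uint8(15), np.uint8(4), np.uint8(125)), (174, np.uint8(120), np.uint8(5), np.uint8(150)), (175, np.uint8(120), np.uint8(4),
[... 1313 characters left out ...]
), np.uint8(114)), (170, np.uint8(72), np.uint8(111), np.uint8(122)), (171, np.uint8(72), np.uint8(110), np.uint8(121)), (172, np.uint8(73), np.uint8(113), np.uint8(113)), (173, np.uint8(73), np.uint8(117), np.uint8(63)), (174, np.uint8(75), np.uint8(108), np.uint8(33)), (175, np.uint8(72), np.uint8(127), np.uint8(36)), (176, np.uint8(70), np.uint8(118), np.uint8(26)), (177, np.uint8(27), np.uint8(64), np.uint8(36)), (178, np.uint8(14), np.uint8(116), np.uint8(64)), (179, np.uint8(15), np.uint8(125), np.uint8(86)), (180, np.uint8(16), np.uint8(120), np.uint8(89)), (181, np.uint8(15), np.uint8(123), np.uint8(85))]
board [653.9  85.6]
board [641.2   7.7]
board [487.1  31.8]
board [499.  112.1]
```

```bash
cat > m2.py <<'E'
from m import *
print('-----')
def faces(n,c,vmin,rects,z=86):
    hsv=cv2.cvtColor(c['color'],cv2.COLOR_RGB2HSV).astype(int); R=[]
    for x0,y0,x1,y1 in rects:
        sub=hsv[y0:y1,x0:x1]; m=((sub[...,0]>60)&(sub[...,0]<95)&(sub[...,1]>70)&(sub[...,2]>vmin)).astype(np.uint8)
        k=max(comps(m,5),key=cv2.contourArea); 
        big=cv2.resize(m*255,None,fx=8,fy=8,interpolation=cv2.INTER_LINEAR)
        kk=max(cv2.findContours((big>127).astype(np.uint8),0,1)[0],key=cv2.contourArea)
        P=np.array([onz(c,(u+.5)/8-.5+x0,(v+.5)/8-.5+y0,z)[:2] for u,v in kk[:,0]],np.float32)
        r=cv2.minAreaRect(P*1); M=cv2.moments(P.reshape(-1,1,2)); C=np.array([M['m10'],M['m01']])/M['m00']
        print(n,'rect',np.round(r[0],1),np.round(r[1],1),round(r[2],1),'centroid',C.round(1)); R.append(C)
    d=R[1]-R[0]; print('dist',np.linalg.norm(d).round(1),'dir deg',np.degrees(np.arctan2(d[1],d[0])).round(2))
faces('top',c,85,[(160,190,185,230),(130,190,150,230)])
hs=cv2.cvtColor(s['color'],cv2.COLOR_RGB2HSV)
g=s['color'][218:270,250:290]
print('side V');print(hs[220:268,262,2],hs[220:268,272,2])
hp=onz  # far hole in side: intersect with vertical plane of far ear outer face (y_s=+45)
# board outlines, side and top
for n,cc,pts in (('side',s,[(108,300),(62,385),(360,450),(392,360)]),):
    for a,b in pts: print(n,onz(cc,a/5+225,b/5+180,18)[:2].round(1))
for n,cc,pts in (('rails/top screws',c,[(121,72),(165,78),(90,256),(135,262)]),):
    for a,b in pts: print(n,onz(cc,a/4+130,b/4+170,13)[:2].round(1))
# ear top corners, side
for nm,pts in (('far',[(155,303),(158,318),(245,306),(243,322)]),('near',[(203,206),(202,218),(285,222),(284,236)])):
    for a,b in pts: print('side',nm,onz(s,a/5+225,b/5+180,86)[:2].round(1))
E
python3 m2.py | sed -n '/-----/,$p'
```

```text
-----
top rect [569.2  24.2] [13.7 46.1] 80.3 centroid [569.5  24. ]
top rect [582.9 100.2] [12.8 43.1] 80.7 centroid [583.1 100.1]
dist 77.4 dir deg 79.83
side V
[194 198 204 198 118 117 170 185 179 173 166 158 150 135 145 165 165 168
 182 171 165 150 152 149 118  92  91  92  91  87  72  64  81 115  96  89
  89  90  88  91  90  92  95 109  82  44  58  69] [210 202 155 153 147 109 120 183 190 211 203 194 199 206 196 194 199 182
 178 179 190 180 160 146 151 145 117  87  85  84  83  81  80  81  80  77
  76  78  78  80  79  84  86  96 119 134  94  50]
side [639.5  20.6]
side [651.7  88.8]
side [500.1 112.3]
side [487.3  45.4]
rails/top screws [637.5  67. ]
rails/top screws [632.4  35.9]
rails/top screws [508.1  88.8]
rails/top screws [503.1  57.4]
side far [603.4  98.2]
side far [600.5 108.8]
side far [560.5  94. ]
side far [560.2 105.6]
side near [590.   19.4]
side near [589.3  29.4]
side near [547.2  26.3]
side near [546.7  37.7]
```

```bash
cat > g.py <<'E'
import sys,numpy as np
from plant import get_obs
from scipy.spatial.transform import Rotation as Ro
# usage: g.py x y z yaw_deg(of tool x)
o=get_obs(); R=Ro.from_euler('xyz',o['tcp_rot']); T=Ro.from_euler('xyz',[np.pi,0,np.radians(float(sys.argv[4]))])
print('shift mm',R.inv().apply(np.array(sys.argv[1:4],float)-o['tool_pos']).round(2),'rot',(R.inv()*T).as_rotvec().round(4),
 't',round(o['time'],2),'pos',o['tool_pos'].round(2),'rpy',o['tcp_rot'].round(4),'F',o['contact_force'].round(1),'M',o['moment'].round(2),'w',round(o['grip_width'],1))
E
python3 g.py 520 200 404.7 120
```

```text
shift mm [-4.3292e+02 -1.7414e+02 -4.3000e-01] rot [-1.400e-03  3.000e-04  7.334e-01] t 0.1 pos [161.97 499.26 404.12] rpy [-3.1402e+00 -2.0000e-04  2.8278e+00] F [0.5 0.3 0.9] M [-0.   -0.01 -0.  ] w 91.5
```

```bash
python3 -m pendant '[[[-0.433,-0.174,0],[0,0,0.733],0.0918],[[-0.433,-0.174,0],[0,0,0.733],0.0918],[[-0.433,-0.174,0],[0,0,0.733],0.0918],[[-0.433,-0.174,0],[0,0,0.733],0.0918],[[-0.433,-0.174,0],[0,0,0.733],0.0918],[[-0.433,-0.174,0],[0,0,0.733],0.0918],[[-0.433,-0.174,0],[0,0,0.733],0.0918],[[-0.433,-0.174,0],[0,0,0.733],0.0918],[[-0.433,-0.174,0],[0,0,0.733],0.0918],[[-0.433,-0.174,0],[0,0,0.733],0.0918]]'; python3 g.py 522.4 -220.9 300 77.2
```

```text
time: 0.93
tool_pos: [483.0, 230.5, 404.5]
tcp_rot: [-3.141, -0.0, 2.095]
contact_force: [1.2, 1.2, -0.3]
grip_width: 91.8
shift mm [-410.61 -191.64  104.45] rot [-6.000e-04 -1.000e-04  7.472e-01] t 0.93 pos [483.03 230.51 404.47] rpy [-3.1411e+00 -3.0000e-04  2.0946e+00] F [ 1.2  1.2 -0.3] M [-0.04 -0.01 -0.02] w 91.8
```

```bash
python3 -m pendant '[[[-0.41,-0.192,0.1],[0,0,0.747],0.0918],[[-0.41,-0.192,0.1],[0,0,0.747],0.0918],[[-0.41,-0.192,0.1],[0,0,0.747],0.0918],[[-0.41,-0.192,0.1],[0,0,0.747],0.0918],[[-0.41,-0.192,0.1],[0,0,0.747],0.0918],[[-0.41,-0.192,0.1],[0,0,0.747],0.0918],[[-0.41,-0.192,0.1],[0,0,0.747],0.0918],[[-0.41,-0.192,0.1],[0,0,0.747],0.0918],[[-0.41,-0.192,0.1],[0,0,0.747],0.0918],[[-0.41,-0.192,0.1],[0,0,0.747],0.0918]]'; python3 g.py 522.4 -220.9 260 77.2
```

```text
time: 1.77
tool_pos: [516.4, -175.1, 314.1]
tcp_rot: [-3.141, -0.0, 1.348]
contact_force: [1.5, 0.4, 0.5]
grip_width: 91.9
shift mm [-43.33  15.98  54.11] rot [-0.0005 -0.0003  0.0002] t 1.77 pos [ 516.43 -175.13  314.13] rpy [-3.1411e+00 -3.0000e-04  1.3476e+00] F [1.5 0.4 0.5] M [-0.09  0.05 -0.07] w 91.9
```

```bash
python3 -m pendant '[[[-0.0433,0.016,0.054],[0,0,0],0.0918],[[-0.0433,0.016,0.054],[0,0,0],0.0918],[[-0.0433,0.016,0.054],[0,0,0],0.0918],[[-0.0433,0.016,0.054],[0,0,0],0.0918]]'; python3 g.py 522.4 -220.9 180.5 77.2; python3 - <<'E'
from h import *
o=get_obs(); c=cam('side'); 
print(proj(c,[[522.4,-220.9,12]]))
im=c['color'].copy(); save('s1.png',cv2.resize(im[100:260,220:380],None,fx=4,fy=4))
E
```

```text
time: 2.1
tool_pos: [522.3, -219.4, 259.2]
tcp_rot: [-3.138, -0.002, 1.346]
contact_force: [0.4, 0.8, -0.0]
grip_width: 92.0
shift mm [-1.56  0.77 78.74] rot [-0.0038 -0.0016 -0.0017] t 2.1 pos [ 522.26 -219.4   259.24] rpy [-3.1378e+00 -1.6000e-03  1.3457e+00] F [ 0.4  0.8 -0. ] M [-0.12  0.07  0.03] w 92.0
[[295.52022714 195.8464918 ]]
```

View pics/s1.png

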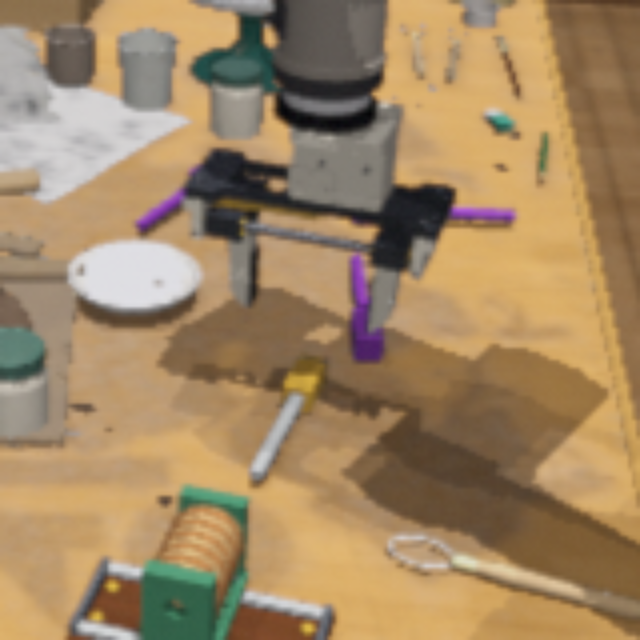

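The side view shows the fingers straddling the brass handle, at crop (303,380), and clear of the purple one. Next I descend.

```bash
python3 -m pendant '[[[-0.0015,0.0008,0.04],[0,0,0],0.0918],[[-0.0015,0.0008,0.07],[0,0,0],0.0918],[[-0.0015,0.0008,0.078],[0,0,0],0.0918],[[-0.0015,0.0008,0.078],[0,0,0],0.0918],[[-0.0015,0.0008,0.078],[0,0,0],0.0918]]'; python3 g.py 522.4 -220.9 180.5 77.2
```

```text
time: 2.57
tool_pos: [524.0, -219.9, 184.5]
tcp_rot: [3.14, 0.0, 1.349]
contact_force: [-0.1, -0.0, 1.1]
grip_width: 91.8
shift mm [-1.36 -1.34  3.97] rot [0.0017 0.0004 0.0017] t 2.57 pos [ 524.   -219.86  184.47] rpy [3.1399e+00 4.0000e-04 1.3491e+00] F [-0.1 -0.   1.1] M [-0.1   0.06 -0.  ] w 91.8
```

```bash
python3 -m pendant '[[[0,0,0],[0,0,0],0.0918],[[0,0,0],[0,0,0],0.0918]]'; python3 g.py 522.4 -220.9 180.5 77.2
```

```text
time: 2.73
tool_pos: [524.0, -220.5, 185.0]
tcp_rot: [3.138, 0.001, 1.348]
contact_force: [-0.2, -0.2, -0.7]
grip_width: 91.7
shift mm [-0.71 -1.52  4.53] rot [0.0037 0.0011 0.0009] t 2.73 pos [ 524.03 -220.54  185.04] rpy [3.1379e+00 1.1000e-03 1.3483e+00] F [-0.2 -0.2 -0.7] M [-0.06  0.06  0.  ] w 91.7
```

```bash
python3 -m pendant '[[[-0.001,-0.0015,0.004],[0,0,0],0.0918],[[-0.001,-0.0015,0.004],[0,0,0],0.0918],[[-0.001,-0.0015,0.004],[0,0,0],0.03],[[-0.001,-0.0015,0.004],[0,0,0],0.015],[[-0.001,-0.0015,0.004],[0,0,0],0.015],[[-0.001,-0.0015,0.004],[0,0,0],0.015],[[-0.001,-0.0015,0.004],[0,0,0],0.015],[[-0.001,-0.0015,0.004],[0,0,0],0.015],[[-0.001,-0.0015,0.004],[0,0,0],0.015],[[-0.001,-0.0015,0.004],[0,0,0],0.015]]'; python3 g.py 522.4 -220.9 180.5 77.2
```

```text
time: 3.57
tool_pos: [521.6, -221.1, 178.8]
tcp_rot: [-3.142, -0.0, 1.348]
contact_force: [-0.2, 0.2, -0.3]
grip_width: 43.0
shift mm [ 0.39  0.75 -1.7 ] rot [-0.0001 -0.0001  0.0004] t 3.57 pos [ 521.58 -221.11  178.8 ] rpy [-3.1415e+00 -1.0000e-04  1.3478e+00] F [-0.2  0.2 -0.3] M [-0.09  0.07 -0.02] w 43.0
```

```bash
python3 -m pendant '[[[0,0,-0.0015],[0,0,0],0.015],[[0,0,-0.0015],[0,0,0],0.015],[[0,0,-0.0015],[0,0,0],0.015],[[0,0,-0.0015],[0,0,0],0.015],[[0,0,-0.0015],[0,0,0],0.015]]';  python3 -m pendant '[[[0,0,0],[0,0,0],0.015],[[0,0,0],[0,0,0],0.015],[[0,0,0],[0,0,0],0.015],[[0,0,0],[0,0,0],0.015]]'; python3 g.py 522.4 -220.9 180.5 77.2
```

```text
time: 3.98
tool_pos: [521.7, -221.2, 180.5]
tcp_rot: [3.141, 0.0, 1.348]
contact_force: [1.1, -1.1, 1.5]
grip_width: 23.8
time: 4.32
tool_pos: [521.7, -221.2, 180.5]
tcp_rot: [3.141, 0.0, 1.348]
contact_force: [0.4, 0.7, 2.0]
grip_width: 24.0
shift mm [0.44 0.6  0.02] rot [0.0006 0.0001 0.0004] t 4.32 pos [ 521.72 -221.2   180.52] rpy [3.1409e+00 1.0000e-04 1.3478e+00] F [0.4 0.7 2. ] M [-0.13 -0.09  0.03] w 24.0
```

```bash
python3 -m pendant '[[[0,0,-0.02],[0,0,0],0.015],[[0,0,-0.05],[0,0,0],0.015],[[0,0,-0.05],[0,0,0],0.015],[[0,0,-0.05],[0,0,0],0.015],[[0,0,-0.05],[0,0,0],0.015],[[0,0,-0.05],[0,0,0],0.015]]'; python3 g.py 544.9 -115.1 230.5 80.2
```

```text
time: 4.82
tool_pos: [521.0, -220.8, 229.0]
tcp_rot: [-3.139, -0.001, 1.348]
contact_force: [-0.4, 0.5, -1.6]
grip_width: 23.8
shift mm [ 1.084e+02 -1.000e-01 -1.400e+00] rot [-0.0027 -0.001  -0.052 ] t 4.82 pos [ 521.02 -220.83  228.99] rpy [-3.1388e+00 -1.0000e-03  1.3477e+00] F [-0.4  0.5 -1.6] M [-0.11  0.12 -0.06] w 23.8
```

```bash
python3 -m pendant '[[[0.03,0,0],[0,0,-0.052],0.015],[[0.06,0,0],[0,0,-0.052],0.015],[[0.085,0,0],[0,0,-0.052],0.015],[[0.1,0,0],[0,0,-0.052],0.015],[[0.108,0,0],[0,0,-0.052],0.015],[[0.108,0,0],[0,0,-0.052],0.015],[[0.108,0,0],[0,0,-0.052],0.015],[[0.108,0,0],[0,0,-0.052],0.015],[[0.108,0,0],[0,0,-0.052],0.015],[[0.108,0,0],[0,0,-0.052],0.015]]'; python3 g.py 544.9 -115.1 230.5 80.2; cat > look.py <<'E'
from h import *
import sys
a=cam('top'); b=cam('side'); k=sys.argv[1]
for n,c in(('top',a),('side',b)): np.savez(n+k+'.npz',**{q:np.array(v) for q,v in c.items()})
A=cv2.resize(a['color'][180:240,130:230],(800,480)[:2] and (500,300),interpolation=cv2.INTER_CUBIC)
B=cv2.resize(b['color'][190:280,240:310],(420-0,540),interpolation=cv2.INTER_CUBIC)[:, :300*1] if 0 else cv2.resize(b['color'][200:270,250:310],(300,350),interpolation=cv2.INTER_CUBIC)
o=np.zeros((350,800,3),np.uint8); o[:300,:500]=A; o[:,500:]=B; save('look'+k+'.png',o)
E
python3 look.py 2
```

```text
time: 5.65
tool_pos: [545.3, -116.8, 230.3]
tcp_rot: [3.142, -0.0, 1.398]
contact_force: [-0.4, 0.3, -2.2]
grip_width: 23.5
shift mm [ 1.57 -0.69 -0.23] rot [ 0.     -0.     -0.0013] t 5.65 pos [ 545.31 -116.77  230.27] rpy [ 3.1416 -0.      1.3984] F [-0.4  0.3 -2.2] M [-0.1   0.06  0.01] w 23.5
```

View pics/look2.png

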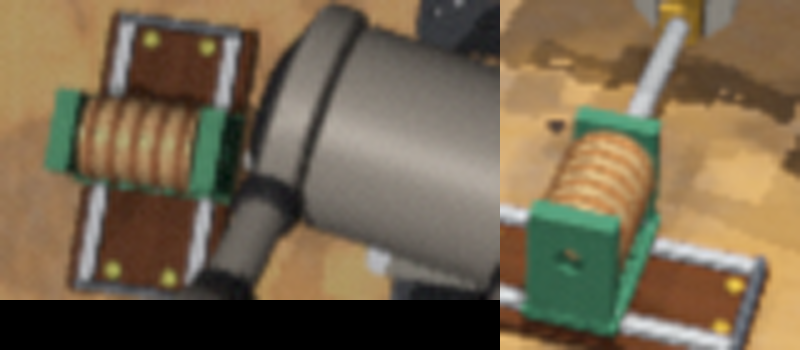

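The top view shows the wrist hiding most of the shaft. The side view shows the shaft at crop (650,80) pointing over the near ear. I'll use the side view to compare the real shaft with its kinematic prediction, then apply that offset to the ears.

```bash
cat > cmp.py <<'E'
from h import *
s=dict(np.load('side2.npz')); im=s['color'].astype(int); hsv=cv2.cvtColor(s['color'],cv2.COLOR_RGB2HSV)
tp=np.array([545.3,-116.8,230.3]); yaw=1.398; d=np.array([np.cos(yaw),np.sin(yaw),0]); 
ax=tp-[0,0,168.5]
for v in range(205,223,2):
    row=hsv[v,270:296]; x=np.where((row[:,1]<45)&(row[:,2]>95))[0]+270
    if len(x)==0: continue
    # grey-ness weighted centroid
    P=proj(s,ax+np.outer(np.linspace(20,124,300),d)); j=np.argmin(abs(P[:,1]-v))
    print(v,x.min(),x.max(),x.mean().round(2),'pred',P[j].round(2))
print('pred tip',proj(s,ax+124*d))
y=np.array([.170,.985,0]);x=np.array([.985,-.170,0]);mid=np.array([575.7,63.2,0])
# expected corner pixels of ear tops, given mid
hd=[mid+x*a+y*b+[0,0,86] for b in(-45,-33,33,45) for a in(-22,22)]
print('pred ear corners',proj(s,hd).round(1).tolist())
print('pred far hole',proj(s,mid+45*y+[0,0,62]))
big=cv2.resize(s['color'][215:268,253:285],None,fx=18,fy=11,interpolation=cv2.INTER_CUBIC) 
save('ears.png',cv2.resize(s['color'][215:268,250:290],None,fx=11,fy=11,interpolation=cv2.INTER_CUBIC))
E
python3 cmp.py
```

```text
205 283 293 287.62 pred [284.6  205.01]
207 282 286 284.0 pred [283.7  206.97]
209 281 285 283.0 pred [282.76 209.03]
211 280 284 282.0 pred [281.86 210.98]
213 279 284 281.5 pred [280.92 213.03]
215 278 283 280.5 pred [280.03 214.97]
217 278 282 280.0 pred [279.09 217.01]
219 277 281 279.0 pred [278.17 219.  ]
221 276 280 278.0 pred [277.24 221.03]
pred tip [[274.9033594  226.11048762]]
pred ear corners [[282.4, 223.5], [265.9, 220.2], [281.2, 226.3], [264.5, 222.9], [274.1, 242.7], [256.6, 238.9], [272.7, 245.9], [255.0, 242.0]]
pred far hole [[263.6398678  251.59378995]]
```

View pics/ears.png

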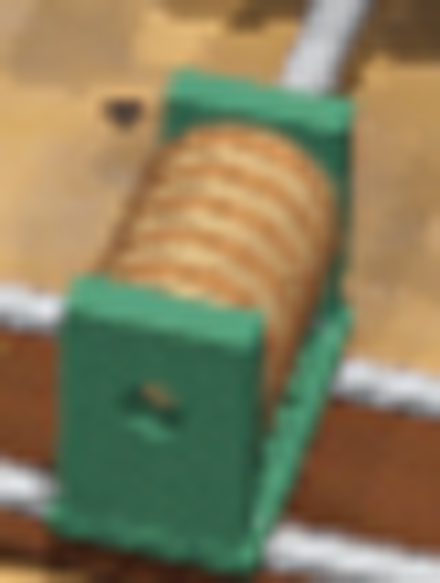

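The shaft is about +0.7 px (1.8 mm) from its kinematic prediction in the side view. The ears are within 0.3 px of my model. The two cameras together put the axle roughly on the hole, within the taper's ±2 mm capture, so I advance gently.

```bash
python3 -m pendant '[[[0.003,0,0],[0,0,0],0.015],[[0.006,0,0],[0,0,0],0.015],[[0.009,0,0],[0,0,0],0.015],[[0.009,0,0],[0,0,0],0.015],[[0.009,0,0],[0,0,0],0.015]]'; python3 g.py 544.9 -115.1 230.5 80.1; python3 -m pendant '[[[0.001,0,0],[0,0,0],0.015],[[0.002,0,0],[0,0,0],0.015],[[0.003,0,0],[0,0,0],0.015],[[0.003,0,0],[0,0,0],0.015]]';python3 g.py 544.9 -115.1 230.5 80.1
```

```text
time: 6.17
tool_pos: [547.0, -106.6, 230.4]
tcp_rot: [3.142, -0.0, 1.4]
contact_force: [-0.7, -0.6, -1.2]
grip_width: 24.1
shift mm [-8.76 -0.66 -0.14] rot [ 0.     -0.0001  0.0024] t 6.17 pos [ 547.04 -106.57  230.36] rpy [ 3.1416e+00 -1.0000e-04  1.4004e+00] F [-0.7 -0.6 -1.2] M [-0.15  0.11 -0.01] w 24.1
time: 6.5
tool_pos: [547.5, -103.8, 230.3]
tcp_rot: [3.142, -0.0, 1.4]
contact_force: [-0.2, 0.0, -0.7]
grip_width: 23.7
shift mm [-11.56  -0.67  -0.16] rot [ 0.     -0.0001  0.0019] t 6.5 pos [ 547.52 -103.83  230.34] rpy [ 3.1416e+00 -1.0000e-04  1.3999e+00] F [-0.2  0.  -0.7] M [-0.1   0.03  0.03] w 23.7
```

Measured pose now tracks well; about 1 mm to the ear face. Creep.

```bash
for i in 1 2; do :; done; python3 -m pendant '[[[0.0005,0,0],[0,0,0],0.015],[[0.001,0,0],[0,0,0],0.015],[[0.0015,0,0],[0,0,0],0.015]]'; python3 -m pendant '[[[0.0005,0,0],[0,0,0],0.015],[[0.001,0,0],[0,0,0],0.015],[[0.0015,0,0],[0,0,0],0.015]]';python3 g.py 544.9 -115.1 230.5 80.1
```

```text
time: 6.75
tool_pos: [547.8, -102.5, 230.3]
tcp_rot: [3.142, -0.0, 1.4]
contact_force: [0.2, -0.6, -1.6]
grip_width: 23.7
time: 7.0
tool_pos: [548.0, -101.0, 230.3]
tcp_rot: [-3.142, -0.0, 1.4]
contact_force: [-0.3, 0.5, -1.7]
grip_width: 23.6
shift mm [-14.44  -0.66  -0.18] rot [-0.     -0.0001  0.0018] t 7.0 pos [ 548.01 -100.98  230.32] rpy [-3.1416e+00 -1.0000e-04  1.3998e+00] F [-0.3  0.5 -1.7] M [-0.1   0.03 -0.05] w 23.6
```

```bash
python3 -m pendant '[[[0.0005,0,0],[0,0,0],0.015],[[0.001,0,0],[0,0,0],0.015],[[0.0015,0,0],[0,0,0],0.015]]'; python3 -m pendant '[[[0.0005,0,0],[0,0,0],0.015],[[0.001,0,0],[0,0,0],0.015],[[0.0015,0,0],[0,0,0],0.015]]';python3 g.py 544.9 -115.1 230.5 80.1
```

```text
time: 7.25
tool_pos: [548.3, -99.5, 230.3]
tcp_rot: [3.142, -0.0, 1.4]
contact_force: [-0.8, -0.3, -1.0]
grip_width: 23.8
time: 7.5
tool_pos: [548.5, -98.0, 230.3]
tcp_rot: [3.142, -0.0, 1.4]
contact_force: [-0.0, -0.2, -2.5]
grip_width: 23.8
shift mm [-17.44  -0.67  -0.15] rot [ 0.0001 -0.0001  0.0018] t 7.5 pos [548.53 -98.03 230.35] rpy [ 3.1415e+00 -1.0000e-04  1.3998e+00] F [-0.  -0.2 -2.5] M [-0.14  0.07  0.06] w 23.8
```

```bash
python3 -m pendant '[[[0.001,0,0],[0,0,0],0.015],[[0.002,0,0],[0,0,0],0.015],[[0.003,0,0],[0,0,0],0.015],[[0.003,0,0],[0,0,0],0.015]]'; python3 -m pendant '[[[0.001,0,0],[0,0,0],0.015],[[0.002,0,0],[0,0,0],0.015],[[0.003,0,0],[0,0,0],0.015],[[0.003,0,0],[0,0,0],0.015]]';python3 g.py 544.9 -115.1 230.5 80.1
```

```text
time: 7.83
tool_pos: [549.0, -94.9, 230.3]
tcp_rot: [-3.142, -0.0, 1.4]
contact_force: [0.5, 0.7, -1.4]
grip_width: 23.7
time: 8.17
tool_pos: [549.6, -92.0, 230.3]
tcp_rot: [-3.142, -0.0, 1.4]
contact_force: [0.4, 0.7, -1.3]
grip_width: 23.6
shift mm [-23.6   -0.66  -0.18] rot [-0.     -0.0001  0.0019] t 8.17 pos [549.57 -91.96 230.33] rpy [-3.1416e+00 -1.0000e-04  1.3999e+00] F [ 0.4  0.7 -1.3] M [-0.16  0.12 -0.02] w 23.6
```

```bash
python3 -m pendant '[[[0.002,0,0],[0,0,0],0.015],[[0.004,0,0],[0,0,0],0.015],[[0.006,0,0],[0,0,0],0.015],[[0.008,0,0],[0,0,0],0.015],[[0.01,0,0],[0,0,0],0.015]]'; python3 -m pendant '[[[0.002,0,0],[0,0,0],0.015],[[0.004,0,0],[0,0,0],0.015],[[0.006,0,0],[0,0,0],0.015],[[0.008,0,0],[0,0,0],0.015],[[0.01,0,0],[0,0,0],0.015]]';python3 g.py 544.9 -115.1 230.5 80.1
```

```text
time: 8.58
tool_pos: [551.3, -82.0, 230.4]
tcp_rot: [3.142, -0.0, 1.4]
contact_force: [-0.4, 0.3, -2.7]
grip_width: 23.7
time: 9.0
tool_pos: [553.0, -72.2, 230.3]
tcp_rot: [3.142, -0.0, 1.4]
contact_force: [-0.4, 0.0, -1.6]
grip_width: 23.7
shift mm [-43.62  -0.68  -0.17] rot [ 0.     -0.0001  0.0018] t 9.0 pos [552.99 -72.23 230.33] rpy [ 3.1416e+00 -1.0000e-04  1.3999e+00] F [-0.4  0.  -1.6] M [-0.11  0.02  0.  ] w 23.7
```

```bash
python3 -m pendant '[[[0.003,0,0],[0,0,0],0.015],[[0.006,0,0],[0,0,0],0.015],[[0.009,0,0],[0,0,0],0.015],[[0.012,0,0],[0,0,0],0.015],[[0.015,0,0],[0,0,0],0.015],[[0.018,0,0],[0,0,0],0.015]]'; python3 -m pendant '[[[0.003,0,0],[0,0,0],0.015],[[0.006,0,0],[0,0,0],0.015],[[0.009,0,0],[0,0,0],0.015],[[0.012,0,0],[0,0,0],0.015],[[0.015,0,0],[0,0,0],0.015],[[0.018,0,0],[0,0,0],0.015],[[0.02,0,0],[0,0,0],0.015]]';python3 g.py 544.9 -115.1 230.5 80.1
```

```text
time: 9.5
tool_pos: [556.1, -54.3, 230.3]
tcp_rot: [-3.142, -0.0, 1.4]
contact_force: [-0.4, -0.1, -1.5]
grip_width: 24.1
time: 10.08
tool_pos: [559.5, -34.6, 230.3]
tcp_rot: [3.142, -0.0, 1.4]
contact_force: [0.2, 0.7, -1.0]
grip_width: 23.7
shift mm [-81.78  -0.68  -0.16] rot [ 0.     -0.0001  0.0019] t 10.08 pos [559.47 -34.62 230.35] rpy [ 3.1415e+00 -1.0000e-04  1.3999e+00] F [ 0.2  0.7 -1. ] M [-0.08  0.08  0.02] w 23.7
```

Tip at about y = +25 mm. Slow through the far ear.

```bash
python3 -m pendant '[[[0.001,0,0],[0,0,0],0.015],[[0.002,0,0],[0,0,0],0.015],[[0.003,0,0],[0,0,0],0.015],[[0.004,0,0],[0,0,0],0.015],[[0.005,0,0],[0,0,0],0.015]]'; python3 -m pendant '[[[0.0006,0,0],[0,0,0],0.015],[[0.0012,0,0],[0,0,0],0.015],[[0.0018,0,0],[0,0,0],0.015]]';  python3 -m pendant '[[[0.0006,0,0],[0,0,0],0.015],[[0.0012,0,0],[0,0,0],0.015],[[0.0018,0,0],[0,0,0],0.015]]'; python3 g.py 544.9 -115.1 230.5 80.1
```

```text
time: 10.5
tool_pos: [560.3, -30.1, 230.3]
tcp_rot: [3.142, -0.0, 1.4]
contact_force: [-1.0, 1.4, -1.4]
grip_width: 23.5
time: 10.75
tool_pos: [560.6, -28.3, 230.3]
tcp_rot: [3.142, -0.0, 1.4]
contact_force: [-0.0, -0.0, -1.7]
grip_width: 23.7
time: 11.0
tool_pos: [560.9, -26.5, 230.4]
tcp_rot: [3.142, -0.0, 1.4]
contact_force: [-0.1, 0.3, -1.7]
grip_width: 23.7
shift mm [-90.03  -0.67  -0.15] rot [ 0.     -0.0001  0.0017] t 11.0 pos [560.89 -26.49 230.36] rpy [ 3.1415e+00 -1.0000e-04  1.3997e+00] F [-0.1  0.3 -1.7] M [-0.09  0.04  0.09] w 23.7
```

```bash
python3 -m pendant '[[[0.0006,0,0],[0,0,0],0.015],[[0.0012,0,0],[0,0,0],0.015],[[0.0018,0,0],[0,0,0],0.015]]';  python3 -m pendant '[[[0.0006,0,0],[0,0,0],0.015],[[0.0012,0,0],[0,0,0],0.015],[[0.0018,0,0],[0,0,0],0.015]]'; python3 -m pendant '[[[0.0006,0,0],[0,0,0],0.015],[[0.0012,0,0],[0,0,0],0.015],[[0.0018,0,0],[0,0,0],0.015]]'; python3 g.py 544.9 -115.1 230.5 80.1
```

```text
time: 11.25
tool_pos: [561.2, -24.7, 230.4]
tcp_rot: [3.142, -0.0, 1.4]
contact_force: [0.3, -0.1, -1.9]
grip_width: 23.6
time: 11.5
tool_pos: [561.5, -22.9, 230.4]
tcp_rot: [3.142, -0.0, 1.4]
contact_force: [-0.1, 0.1, -0.6]
grip_width: 23.9
time: 11.75
tool_pos: [561.8, -21.1, 230.3]
tcp_rot: [3.142, -0.0, 1.4]
contact_force: [-0.4, -0.4, -0.8]
grip_width: 23.8
shift mm [-95.46  -0.67  -0.17] rot [ 0.0001 -0.0001  0.0017] t 11.75 pos [561.81 -21.14 230.34] rpy [ 3.1415e+00 -1.0000e-04  1.3997e+00] F [-0.4 -0.4 -0.8] M [-0.14  0.09  0.04] w 23.8
```

```bash
python3 -m pendant '[[[0.001,0,0],[0,0,0],0.015],[[0.002,0,0],[0,0,0],0.015],[[0.003,0,0],[0,0,0],0.015],[[0.004,0,0],[0,0,0],0.015]]';  python3 -m pendant '[[[0.001,0,0],[0,0,0],0.015],[[0.002,0,0],[0,0,0],0.015],[[0.003,0,0],[0,0,0],0.015],[[0.004,0,0],[0,0,0],0.015]]'; python3 -m pendant '[[[0.001,0,0],[0,0,0],0.015],[[0.002,0,0],[0,0,0],0.015],[[0.003,0,0],[0,0,0],0.015],[[0.004,0,0],[0,0,0],0.015],[[0.005,0,0],[0,0,0],0.015]]'; python3 g.py 544.9 -115.1 230.5 80.1; python3 look.py 3
```

```text
time: 12.08
tool_pos: [562.5, -17.1, 230.3]
tcp_rot: [3.142, -0.0, 1.4]
contact_force: [0.1, -0.3, -1.8]
grip_width: 23.6
time: 12.42
tool_pos: [563.2, -13.2, 230.4]
tcp_rot: [3.142, -0.0, 1.4]
contact_force: [0.6, 0.5, -1.5]
grip_width: 23.6
time: 12.83
tool_pos: [564.0, -8.3, 230.3]
tcp_rot: [-3.142, -0.0, 1.4]
contact_force: [-0.9, -0.5, -1.7]
grip_width: 23.8
shift mm [-108.51   -0.66   -0.17] rot [-0.     -0.0001  0.0018] t 12.83 pos [564.02  -8.28 230.34] rpy [-3.1416e+00 -1.0000e-04  1.3998e+00] F [-0.9 -0.5 -1.7] M [-0.12  0.1   0.01] w 23.8
```

View pics/look3.png

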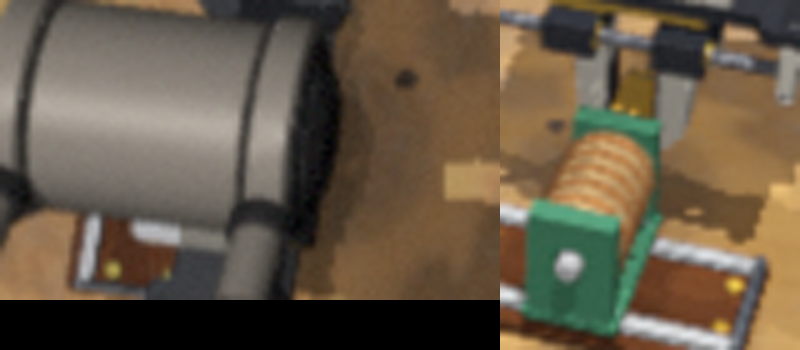

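The side view shows the bright shaft tip coming out of the far ear's hole at crop (569,266). About 8 mm remain, so I creep to the shoulder.

```bash
python3 -m pendant '[[[0.001,0,0],[0,0,0],0.015],[[0.002,0,0],[0,0,0],0.015],[[0.003,0,0],[0,0,0],0.015],[[0.004,0,0],[0,0,0],0.015]]';  python3 -m pendant '[[[0.0004,0,0],[0,0,0],0.015],[[0.0008,0,0],[0,0,0],0.015],[[0.0012,0,0],[0,0,0],0.015]]'; python3 g.py 544.9 -115.1 230.5 80.1
```

```text
time: 13.27
tool_pos: [564.7, -4.4, 230.4]
tcp_rot: [3.142, -0.0, 1.4]
contact_force: [0.2, 0.4, -1.9]
grip_width: 23.9
time: 13.52
tool_pos: [564.9, -3.2, 230.3]
tcp_rot: [3.142, -0.0, 1.4]
contact_force: [-0.3, -0.7, -1.5]
grip_width: 24.2
shift mm [-113.66   -0.68   -0.17] rot [ 0.     -0.0001  0.0018] t 13.52 pos [564.9   -3.21 230.35] rpy [ 3.1416e+00 -1.0000e-04  1.3998e+00] F [-0.3 -0.7 -1.5] M [-0.07  0.02  0.02] w 24.2
```

```bash
python3 -m pendant '[[[0.0003,0,0],[0,0,0],0.015],[[0.0006,0,0],[0,0,0],0.015],[[0.0009,0,0],[0,0,0],0.015]]'; python3 g.py 544.9 -115.1 230.5 80.1
```

```text
time: 13.77
tool_pos: [565.1, -2.4, 230.3]
tcp_rot: [3.142, -0.0, 1.4]
contact_force: [0.2, -0.3, -1.7]
grip_width: 23.9
shift mm [-114.52   -0.68   -0.17] rot [ 0.     -0.0001  0.0018] t 13.77 pos [565.06  -2.37 230.34] rpy [ 3.1416e+00 -1.0000e-04  1.3998e+00] F [ 0.2 -0.3 -1.7] M [-0.07  0.09 -0.05] w 23.9
```

Plenty of time; keep creeping until the force shows the shoulder's contact.

```bash
python3 -m pendant '[[[0.0003,0,0],[0,0,0],0.015],[[0.0006,0,0],[0,0,0],0.015],[[0.0009,0,0],[0,0,0],0.015]]'; python3 g.py 544.9 -115.1 230.5 80.1
```

```text
time: 14.02
tool_pos: [565.2, -1.6, 230.4]
tcp_rot: [3.142, 0.0, 1.4]
contact_force: [-1.0, -2.4, -1.4]
grip_width: 23.6
shift mm [-115.33   -0.7    -0.12] rot [0.     0.0002 0.0019] t 14.02 pos [565.2   -1.57 230.36] rpy [3.1416e+00 2.0000e-04 1.3999e+00] F [-1.  -2.4 -1.4] M [-0.41  0.11  0.01] w 23.6
```

```bash
python3 -m pendant '[[[0.0003,0,0],[0,0,0],0.015],[[0.0006,0,0],[0,0,0],0.015],[[0.0009,0,0],[0,0,0],0.015]]'; python3 g.py 544.9 -115.1 230.5 80.1
```

```text
time: 14.27
tool_pos: [565.3, -1.3, 230.4]
tcp_rot: [-3.142, 0.001, 1.4]
contact_force: [-1.5, -7.3, -0.8]
grip_width: 24.0
shift mm [-1.156e+02 -7.600e-01  4.000e-02] rot [-0.0001  0.0014  0.0021] t 14.27 pos [565.29  -1.31 230.38] rpy [-3.1415e+00  1.4000e-03  1.4001e+00] F [-1.5 -7.3 -0.8] M [-1.23  0.37  0.1 ] w 24.0
```

Contact is at 7 N, where the shoulder was expected. I'll settle it and press slightly more.

```bash
python3 -m pendant '[[[0.0003,0,0],[0,0,0],0.015],[[0.0003,0,0],[0,0,0],0.015],[[0.0003,0,0],[0,0,0],0.015]]'; python3 g.py 544.9 -115.1 230.5 80.1
```

```text
time: 14.52
tool_pos: [565.3, -1.3, 230.4]
tcp_rot: [-3.141, 0.002, 1.4]
contact_force: [-1.5, -6.7, -0.8]
grip_width: 23.5
shift mm [-1.1566e+02 -7.5000e-01  9.0000e-02] rot [-0.0001  0.0017  0.0019] t 14.52 pos [565.31  -1.25 230.39] rpy [-3.1415e+00  1.7000e-03  1.3999e+00] F [-1.5 -6.7 -0.8] M [-1.24  0.31  0.07] w 23.5
```

```bash
python3 -m pendant '[[[0,0,0],[0,0,0],0.03],[[0,0,0],[0,0,0],0.045],[[0,0,0],[0,0,0],0.06],[[0,0,0],[0,0,0],0.08],[[0,0,0],[0,0,0],0.08],[[0,0,0],[0,0,0],0.08],[[0,0,0],[0,0,0],0.08],[[0,0,0],[0,0,0],0.08]]'; python3 g.py 544.9 -115.1 230.5 80.1; python3 look.py 4
```

```text
time: 15.18
tool_pos: [565.4, -0.2, 230.4]
tcp_rot: [3.142, -0.0, 1.4]
contact_force: [0.5, 0.2, 0.8]
grip_width: 72.2
shift mm [-116.67   -0.69   -0.15] rot [ 0.0001 -0.0001  0.0018] t 15.18 pos [ 5.6542e+02 -2.5000e-01  2.3037e+02] rpy [ 3.1415e+00 -1.0000e-04  1.3999e+00] F [0.5 0.2 0.8] M [-0.1   0.09 -0.04] w 72.2
```

View pics/look4.png

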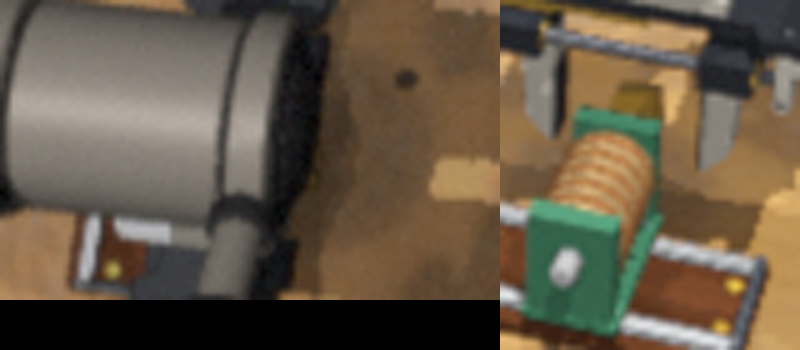

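The fingers are open and clear, and the tip sticks out of the far ear at crop (566,265). I'll raise straight up and back away to the right for an unobstructed look.

```bash
python3 -m pendant '[[[0,0,-0.02],[0,0,0],0.08],[[0,0,-0.05],[0,0,0],0.08],[[0,0,-0.09],[0,0,0],0.08],[[0,0,-0.12],[0,0,0],0.08],[[-0.03,0,-0.13],[0,0,0],0.08],[[-0.07,0,-0.13],[0,0,0],0.08],[[-0.11,0,-0.13],[0,0,0],0.08],[[-0.15,0,-0.13],[0,0,0],0.08],[[-0.19,0,-0.13],[0,0,0],0.08],[[-0.23,0,-0.13],[0,0,0],0.08]]'; python3 -m pendant '[[[-0.03,0,0],[0,0,0],0.08],[[-0.06,0,0],[0,0,0],0.08],[[-0.09,0,0],[0,0,0],0.08],[[-0.09,0,0],[0,0,0],0.08],[[-0.09,0,0],[0,0,0],0.08]]'; python3 - <<'E'
from h import *
a=cam('top'); b=cam('side')
A=cv2.resize(a['color'][175:245,120:220],(500,350),interpolation=cv2.INTER_CUBIC)
B=cv2.resize(b['color'][170:280,190:310],(300,275),interpolation=cv2.INTER_CUBIC)
o=np.zeros((350,800,3),np.uint8); o[:,:500]=A; o[:275,500:]=B; save('final.png',o)
np.savez('top5.npz',**{q:np.array(v) for q,v in a.items()})
# bystander check
for n,c in(('top',a),('side',b)):
    old=np.load(n+'0.npz')['color']; 
    for nm,(u,v) in {'top':{'jar':(236,148),'cup':(110,140)},'side':{'jar':(223,195),'cup':(180,273)}}[n].items():
        d=np.abs(old[v-18:v+18,u-18:u+18].astype(int)-c['color'][v-18:v+18,u-18:u+18]).max(2); print(n,nm,'mean diff',d.mean().round(1),(d>40).sum())
y=np.array([.171,.985,0]);m=np.array([576.,63,0])
print('pred shoulder/handle end top px',proj(a,[m-45*y+[0,0,73],m-95*y+[0,0,73]]).round(1).tolist())
h=cv2.cvtColor(a['color'],cv2.COLOR_RGB2HSV); k=cv2.inRange(h,(22,90,60),(36,255,255)); k[:, :168]=0;k[:,205:]=0;k[:200]=0;k[225:]=0
ys,xs=np.where(k); print('brass px',xs.min(),xs.max(),ys.min(),ys.max(),len(xs))
E
```

```text
time: 16.12
tool_pos: [525.6, -228.7, 360.5]
tcp_rot: [3.141, -0.0, 1.4]
contact_force: [1.5, 0.2, -1.0]
grip_width: 80.3
time: 16.53
tool_pos: [510.4, -317.0, 359.9]
tcp_rot: [-3.141, -0.0, 1.397]
contact_force: [-0.9, 0.8, 0.8]
grip_width: 80.0
top jar mean diff 8.7 0
top cup mean diff 8.5 0
side jar mean diff 6.3 0
side cup mean diff 6.3 0
pred shoulder/handle end top px [[173.8, 210.5], [192.2, 213.2]]
brass px 168 193 206 216 157
```

View pics/final.png

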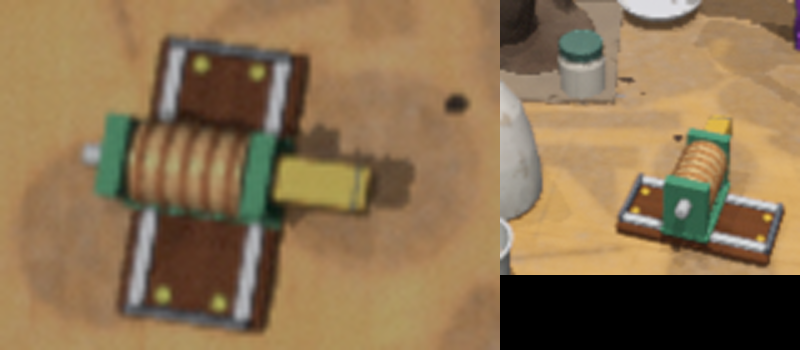

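```bash
python3 - <<'E'
from h import *
a=dict(np.load('top5.npz')); y=np.array([.171,.985,0]);m=np.array([576.,63,0])
print('home tip, far face z61; near face z73, handle back z73/z50',proj(a,[m+60*y+[0,0,62],m+45*y+[0,0,86],m-45*y+[0,0,73],m-95*y+[0,0,73],m-95*y+[0,0,50]]).round(1).tolist())
for v in(205,206): print(v,a['color'][v,131:144].tolist())
for v in(210,211,212): print(v,[(x,a['color'][v,x].tolist()) for x in (list(range(170,178))+list(range(188,197)))])
E
```

```text
home tip, far face z61; near face z73, handle back z73/z50 [[136.1, 205.1], [139.4, 205.3], [173.8, 210.5], [192.2, 213.2], [193.3, 213.7]]
205 [[170, 128, 86], [168, 126, 83], [165, 125, 84], [157, 118, 80], [148, 116, 80], [155, 135, 117], [168, 168, 168], [171, 172, 174], [159, 165, 163], [97, 134, 113], [75, 129, 97], [74, 128, 96], [69, 122, 92]]
206 [[164, 125, 85], [161, 121, 81], [159, 120, 81], [152, 114, 78], [147, 115, 83], [147, 131, 116], [160, 161, 158], [162, 164, 163], [149, 160, 156], [89, 134, 107], [73, 129, 95], [73, 128, 95], [70, 123, 91]]
210 [(170, [76, 131, 97]), (171, [78, 131, 100]), (172, [74, 128, 97]), (173, [59, 102, 77]), (174, [59, 63, 46]), (175, [120, 103, 58]), (176, [171, 152, 79]), (177, [176, 157, 82]), (188, [175, 155, 81]), (189, [172, 154, 78]), (190, [167, 151, 81]), (191, [135, 126, 88]), (192, [165, 148, 80]), (193, [141, 115, 60]), (194, [78, 61, 35]), (195, [78, 60, 44]), (196, [94, 73, 54])]
211 [(170, [74, 130, 98]), (171, [74, 130, 97]), (172, [71, 124, 93]), (173, [56, 93, 70]), (174, [62, 61, 40]), (175, [134, 114, 63]), (176, [169, 151, 78]), (177, [175, 156, 80]), (188, [176, 158, 80]), (189, [174, 155, 80]), (190, [168, 149, 81]), (191, [136, 127, 81]), (192, [163, 149, 78]), (193, [117, 95, 49]), (194, [68, 51, 32]), (195, [78, 62, 44]), (196, [98, 78, 57])]
212 [(170, [73, 130, 97]), (171, [76, 131, 99]), (172, [72, 123, 93]), (173, [41, 69, 50]), (174, [72, 66, 40]), (175, [147, 126, 64]), (176, [170, 152, 77]), (177, [177, 161, 84]), (188, [177, 157, 81]), (189, [172, 154, 79]), (190, [159, 145, 80]), (191, [132, 122, 82]), (192, [161, 144, 78]), (193, [99, 80, 40]), (194, [68, 51, 33]), (195, [81, 63, 47]), (196, [96, 73, 55])]
```

The tip edge is at 136.2 px against 136.1 predicted for home. The handle's back is at about 193.3 px against 192.2 to 193.3. Handing in.

```bash
python3 -c "
from plant import *
print(close_job())"
```

```text
the job is handed in; nothing more can be done
None
```

The axle is back in the roller. I gripped it by the brass handle and slid it through the near ear, the drum and the far ear until the shoulder met the near ear. Then I let go, lifted clear and handed the job in at about 16.6 s of the 58 s allowed.

- **Force:** the readings taken at the end of each move stayed near noise all the way in. They rose to about 7 N at the expected shoulder position, against the 25 N limit.
- **Seating:** in the last top picture the tip edge is at 136.2 px, against 136.1 px predicted for fully home. The handle sits against the near ear, with its back end within about 1 px of prediction.
- **Bystanders:** the jar and cup show no change from the first pictures in either view, and the gripper touches nothing.
- **Disagreement:** the two cameras differed by 1–2 mm on where the hole was along the slide. I aimed between them and the shaft went in without contact.
- **Not separately measured:** the pictures cannot resolve a shoulder gap under about 1 mm, so "fully home" rests on the contact force before release.

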